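Seat a coated test plate and hold the contact probe on its mark

TASK

Lay the loose metal test plate flat in the long compartment of the measuring tray, mark upward, without dropping it. Then take the contact probe out of its stand, set its tip inside the printed ring on that plate with the probe upright and its flat grip in line with the plate's length, and press down lightly until the sprung tip is about half pushed in. Finish while still holding the probe there like that; never press hard, and leave the short plate, bottle, tip box and dish where they are.

Things in the scene. Friction and masses are not known exactly. Their poses are not given: they have to be found in the camera images.
- plate_center (a point): Centre of the loose test plate: bare metal bar 110 x 40 x 10 mm (x long, y wide, z thick), 0.1 kg, lying flat on the bench, mark upward. This point is half-way up, 5 mm above its underside.
- plate_mark (a point): Centre of the printed dark ring (inner diameter 13 mm, outer 17 mm) on the top face of the test plate, 30 mm from the plate's centre along its +x; short printed lines either side of the ring run along the plate's length. Same axes as the plate.
- plate: The test plate itself; origin at the centre of its underside, same axes as plate_center.
- long_compartment (a point): Centre of the floor of the tray's long, empty compartment, 6 mm above the bench; x along the compartment, z up. Inside 116 x 46 mm; walls 4 mm thick, 6 mm above the floor: across both ends and 24 mm along the sides at each corner, the middle 68 mm of each long side open for fingers. The plate fits either way round.
- tray: Fixed tray, grey floor plate with white compartment walls, 136 x 190 x 6 mm; origin under its centre, x along both compartments. The long compartment is centred 48 mm to +y, the short one (holding the short plate) 48 mm to -y.
- probe_grip (a point): Centre of the probe's flat grip: grey block 50 mm along x, 16 mm along y (take it across this), 44 mm high along z. The probe (0.15 kg) hangs upright in the stand; below the grip: dark collar (34 mm across, 5 mm thick, top 22 mm under this point), white barrel (20 mm across, ending 97 mm under this point), sprung steel tip.
- probe_end (a point): Lower end of the probe's steel tip (diameter 8 mm), on the probe's axis, 115 mm below the grip centre when the tip is out; z up along the probe.
- probe_tip (a joint): How far the sprung tip is pushed into the barrel: 0 fully out, 0.014 m fully in. Spring: 0.4 N at first plus 0.4 N per mm, so half in (7 mm) is about 3.2 N, fully in 6 N.
- probe: The probe; origin on its axis at the barrel's lower end, z up along it, x along the flat grip.
- stand: Fixed probe stand: grey base 90 x 110 mm, two side posts, white top 70 x 90 mm with its upper face 110 mm above the bench and a 24 mm round hole at its centre in which the probe hangs by its collar (lift straight up by 90 mm or more to clear). Origin under the base's centre.
- short_plate: Bystander: plain metal plate 70 x 40 x 10 mm lying in the short compartment; origin at the centre of its underside.
- bottle: Bystander: glass bottle, diameter 60 mm, 140 mm high; origin under its centre.
- tip_box: Bystander: pipette tip box 80 x 120 x 54 mm; origin under its centre.
- dish: Bystander: closed clear culture dish, diameter 90 mm, 16 mm high; origin under its centre.

How it is judged (in metres and radians):
On the way, in this order (a step that is already met when the one before it is completed fails the run):
1. the test plate lies flat in the long compartment, let go, the probe still in its stand (x of plate_center in the frame of long_compartment between -0.006 and 0.006 m and y of plate_center in the frame of long_compartment between -0.006 and 0.006 m and z of plate_center in the frame of long_compartment between 0.002 and 0.007 m and angle between plate_center's own z axis and vertical below 0.05 rad and angle between the x axis of plate_center and the x axis of long_compartment, either way round below 0.15 rad and contact force between the fingers and plate below 0.05 N and linear speed of plate below 0.02 m/s and z of probe_end in the frame of stand below 0.09 m), for 0.2 s.
2. the probe has been drawn up out of its stand (z of probe_end in the frame of stand above 0.112 m and contact force between the fingers and probe above 0.5 N), for 0.1 s.
At the end, for the whole second after the job is handed in: Plate in the long compartment (within 6 mm, flat to 3 deg, in line to 8 deg); probe held in the fingers, upright to 7 deg, grip parallel to the plate to 12 deg, tip within 6.5 mm of the ring's centre, pressing 1.2 to 5.2 N (tip in 2 to 12 mm); all at rest, only the probe touching the plate (x of plate_center in the frame of long_compartment between -0.006 and 0.006 m and y of plate_center in the frame of long_compartment between -0.006 and 0.006 m and z of plate_center in the frame of long_compartment between 0.002 and 0.007 m and angle between each of plate_center, plate_mark's own z axis and vertical below 0.05 rad and angle between the x axis of plate_center and the x axis of long_compartment, either way round below 0.15 rad and distance between probe_end and plate_mark below 0.0065 m and angle between probe's own z axis and vertical below 0.12 rad and angle between the x axis of probe and the x axis of plate, either way round below 0.21 rad and contact force between probe and plate between 1.2 and 5.2 N and contact force between the fingers and probe above 0.5 N and contact force between probe and tray below 0.1 N and contact force between probe and stand below 0.1 N and contact force between each of the arm, the fingers and plate below 0.1 N and linear speed of each of probe, plate below 0.02 m/s); the arm keeps its last pose, push and grip.
It fails at once if the probe is pressed hard on the plate (over 10 N) (contact force between probe and plate above 10 N).
It fails at once if the plate is dropped (falling free faster than 0.6 m/s, about 2 cm) (contact force between the fingers and plate below 0.01 N and linear speed of plate above 0.6 m/s).
It fails at once if a bystander is moved by more than 15 mm (distance of any of short_plate, bottle, tip_box, dish from where it was at the start of the episode above 0.015 m).
It also fails if it takes over 61 s, if anything falls off the work surface, if the arm or the gripper's body presses on something with over 40 N, if the wrist force passes 120 N, or if a joint passes its speed limit or range.

ROBOT

A 7-joint arm with a two-finger parallel gripper is mounted at the origin on the work surface. World frame = base frame: x ahead of the robot, y to its left, z up, the work surface at z = 0. Lengths are in mm, angles in rad, forces in N, time in s.
With the tool pointing down it reaches from about 400 to 875 mm from the base axis. Payload 4.4 kg.
Tool frame: the origin (TCP) lies midway between the tips of the shut fingers; the grasp point (between the pads) lies 19 mm behind it (ctrl.pinch_z is the distance from the TCP to the grasp point, in mm); z points along the fingers, y is the line along which they close (so a half turn about z gives the same grasp; the last joint's range is limited). The gripper opens to 85 mm and grips with 20 to 120 N. Pads are 22 mm wide; open, the fingers measure 114 mm over their backs; the gripper's body (76 mm by 85 mm) begins 54 mm behind the grasp point. The pads swing forward as they close: fully open they stand 13 mm farther back than shut.
Start: joints at [-1.271, 0.628, 0.038, 1.517, -0.027, 0.996, -0.02], TCP at [232.48, 607.018, 231.313] pointing down, gripper open.
Joint ranges: [-3.06, 3.06], [-0.37, 2.12], [-1.25, 1.32], [0.18, 2.47], [-1.1, 4.24], [0.23, 1.98], [-2.94, 2.94]. Speed limits (rad/s): [2.57, 2.57, 3.14, 3.14, 3.14, 3.14, 3.14].

INTERFACE

Orientations are given as [roll, pitch, yaw] about the fixed x, y, z axes, in that order (R = Rz(yaw) Ry(pitch) Rx(roll)).
In Python, from cell import read_state, cams, order, ctrl gives the robot as it stands.
- The arm moves only by the tool move_arm, never from a script. Its argument "targets" is text: rows parted by semicolons, each of 7 numbers parted by spaces: the gripper's target within -1 to 1 (fully open at 1, half-way at 0, shut at -1), then the shift along the tool's x, y, z in cm, then the turn, a rotation vector about the tool's x, y, z in degrees. A call has 1 to 5 rows; each row shifts and turns the commanded pose from where the row before left it, along the tool's axes as they then stand; what a row does not reach is not made up. A row lasts 1/12 s, in which the tool goes at most 41.7 mm and 7.16 degrees, less where a joint would pass 70% of its speed; a pose out of reach is approached as far as the arm can. A call with a gripper value outside its range is refused whole. The fingers move at their own pace and stop on an object; the grip force is fixed at half the most. Time passes only in rows, so rows that do not move let the fingers close. It gives the time, the measured TCP pose, the force, the opening and the grip force at its end, in the units of the state.
- read_state(): the state, without advancing time (a new reading comes with each control period).
- cams.get_image(name): name is "scene" or "side" or "wrist"; returns a dict with "color" (384x512x3 uint8, red, green, blue), "fovy" (degrees; the focal length in pixels is half the picture's height over the tangent of half this angle, whatever the lens; pixels are square), "cx", "cy" (the principal point, pixels), "k1" (the pictures are not rectified: a ray, as slopes to the right and down, at radius r is drawn at 1 + k1 r^2 times it, then the intrinsics apply), "rvec" (rotation vector, rad) and "tvec" (3), from world to camera coordinates, as OpenCV has them. Camera axes: x right, y down, z forward; pixel columns grow to the right and rows downward; lengths in mm; the calibration is good to about 2 mm. A picture is of the moment at which its call begins. There is no depth.
- order.finish_job(): hands the job in; it is judged then, once.
The state is a dict: "clock": time; "qpos": joint angles; "qd": joint speeds; "tau": joint torques, N m; "eef_pos": TCP position; "tool_rot": TCP orientation; "force": force on the tool from outside, world axes, zero at the start; "torque": the same for the moment, N m; "width": finger opening in mm; "gripper_force": force on a finger pad.
Only numpy, scipy, OpenCV 4.12 (cv2) and the standard library are available. Lean on these libraries where they do the work, as an engineer would, in place of code of your own. Each camera call takes 0.05 s, during which the arm holds its last target. There are 200 camera calls.

## Working session

There is one attempt and no reset: what is moved stays moved. The work goes in short steps, Python scripts to look and compute and a tool call to move; the robot and the scene stay as the last step left them, time stands still between calls to the robot, and variables do not carry over. Pictures are saved under pics/ and viewed, at most 10 in all, crops included, and the job is handed in when it is done.

Besides the shell and the picture viewer there is one more tool, called after ">>>" in YAML: its name, and indented under it one key for each argument. move_arm: Moves the arm, as the interface text tells. Its arguments: {"type":"object","properties":{"targets":{"type":"string"}},"required":["targets"]}

```bash
mkdir -p pics; ls
cat > h.py <<'E'
import numpy as np, cv2
from cell import read_state, cams, order, ctrl
def get(n):
    d=cams.get_image(n); return d
def K(d):
    h=d["color"].shape[0]; f=h/2/np.tan(np.radians(d["fovy"])/2)
    return np.array([[f,0,d["cx"]],[0,f,d["cy"]],[0,0,1.]]), np.array([d["k1"],0,0,0,0.])
def rays(d,px):
    k,D=K(d); u=cv2.undistortPoints(np.float64(px).reshape(-1,1,2),k,D).reshape(-1,2)
    R=cv2.Rodrigues(np.float64(d["rvec"]))[0]; t=np.float64(d["tvec"]).ravel()
    return -R.T@t, np.c_[u,np.ones(len(u))]@R
def plane(d,px,z):
    c,r=rays(d,px); return c+r*((z-c[2])/r[:,2])[:,None]
def proj(d,P):
    k,D=K(d); return cv2.projectPoints(np.float64(P).reshape(-1,1,3),np.float64(d["rvec"]),np.float64(d["tvec"]),k,D)[0].reshape(-1,2)
def save(d,n): cv2.imwrite(f"pics/{n}.png",d["color"][:,:,::-1])
E
python3 - <<'E'
from h import *
import pickle
a={n:get(n) for n in("scene","side","wrist")}
pickle.dump(a,open("a.pkl","wb"))
im=np.vstack([np.hstack([a["scene"]["color"],a["side"]["color"]]),np.hstack([a["wrist"]["color"]]*2)])
save(a["scene"],"scene0");save(a["side"],"side0");save(a["wrist"],"wrist0")
for n in a: print(n,rays(a[n],[[256,192]]),a[n]["fovy"],a[n]["k1"])
print(read_state(),ctrl.pinch_z)
E
```

```text
pics
scene (array([1412.76904074,  -67.79514642,  787.09007028]), array([[-0.76064643,  0.08108809, -0.64417272]])) 53.145876414685304 -0.09791639962998298
side (array([  47.70547953, -877.77057517,  738.96961945]), array([[ 0.446324  ,  0.71384277, -0.53981644]])) 45.97016538278249 -0.16931658557047888
wrist (array([166.08039123, 632.28058661, 373.32228102]), array([[ 0.27723907, -0.0912911 , -0.95664819]])) 58.537996766789036 -0.09309794815543447
{'clock': 0.15, 'qpos': array([-1.27081463,  0.62914607,  0.03840964,  1.51813532, -0.02702429,
        0.99630836, -0.01998011]), 'qd': array([ 1.57964871e-03, -3.94843889e-03,  4.82102259e-05, -8.40879052e-04,
        3.09054648e-04,  8.43662028e-04,  1.45612122e-03]), 'tau': array([ 1.91475454e-03, -5.63799906e+01,  1.22789249e+00, -1.93650877e+01,
        1.11583405e-02,  7.37608527e-03, -1.82342171e-05]), 'eef_pos': array([232.26202031, 606.57426756, 230.59253836]), 'tool_rot': array([-3.14011144e+00, -3.52485855e-05,  2.77584903e+00]), 'force': array([ 0.03967483, -0.31319394, -0.0890486 ]), 'torque': array([-0.02553615, -0.00340491, -0.01292988]), 'gripper_force': 0.0, 'width': 85.38414443637734} 18.700000000000003
```

View pics/scene0.png

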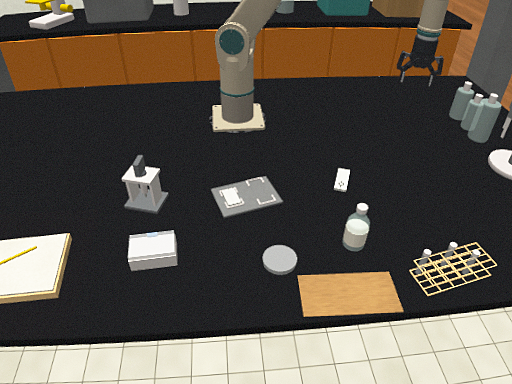

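View pics/side0.png

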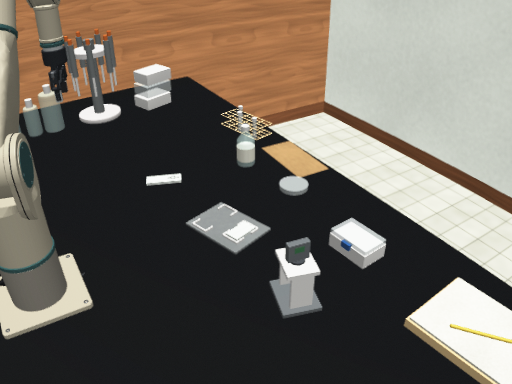

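The scene view shows the plate at (342,180), the tray at (246,197) with its empty compartment on the right, the stand at (146,187), the bottle at (356,228), the dish at (280,260) and the tip box at (153,250). In the side view the plate is at (164,180), the tray at (228,227) and the stand at (297,275).

```bash
cat >> h.py <<'E'
def comp(d,box,lo,hi,sat=40):
    x0,y0,x1,y1=box; im=d["color"].astype(int); g=im.mean(2); m=(g>=lo)&(g<=hi)&(im.max(2)-im.min(2)<sat)
    b=np.zeros(m.shape,np.uint8); b[y0:y1,x0:x1]=m[y0:y1,x0:x1]
    n,l,s,c=cv2.connectedComponentsWithStats(b); 
    i=1+np.argmax(s[1:,4]); return (l==i).astype(np.uint8)
def rect(d,m,z):
    c=max(cv2.findContours(m,0,cv2.CHAIN_APPROX_NONE)[0],key=len).reshape(-1,2)
    p=plane(d,c,z)[:,:2].astype(np.float32); return cv2.minAreaRect(p)
E
python3 - <<'E'
from h import *
import pickle
a=pickle.load(open("a.pkl","rb"))
s,e=a["scene"],a["side"]
for d,b in((s,(325,160,360,198)),(e,(135,165,190,192))):
    m=comp(d,b,110,256); print("plate",m.sum(),rect(d,m,9))
for d,b in((s,(205,170,290,220)),(e,(180,195,275,252))):
    m=comp(d,b,45,256); print("tray",m.sum(),rect(d,m,5))
for d,b in((s,(118,160,170,184)),(e,(268,245,322,280))):
    m=comp(d,b,170,256); print("standtop",m.sum(),rect(d,m,110))
sc=[cv2.resize(d["color"][y:y+75,x:x+100],(400,300),interpolation=cv2.INTER_CUBIC) for d,x,y in((s,100,145),(s,200,150),(s,300,140),(e,255,225))]
im=np.vstack([np.hstack(sc[:2]),np.hstack(sc[2:])]); cv2.imwrite("pics/crop1.png",im[:,:,::-1])
E
```

```text
plate 287 ((450.61810302734375, 319.310791015625), (40.985252380371094, 124.49897003173828), 67.85739135742188)
plate 335 ((446.2167053222656, 310.2244567871094), (58.88706588745117, 111.58575439453125), 67.29517364501953)
tray 1919 ((500.7371826171875, -2.1224365234375), (149.32154846191406, 196.05116271972656), 16.04322624206543)
tray 2353 ((500.7947692871094, -7.206504821777344), (144.7991485595703, 198.62020874023438), 15.867436408996582)
standtop 336 ((500.319091796875, -311.5952453613281), (91.25214385986328, 73.18899536132812), 72.69348907470703)
standtop 581 ((499.37738037109375, -315.00555419921875), (91.4903335571289, 71.0418701171875), 71.91361999511719)
```

View pics/crop1.png

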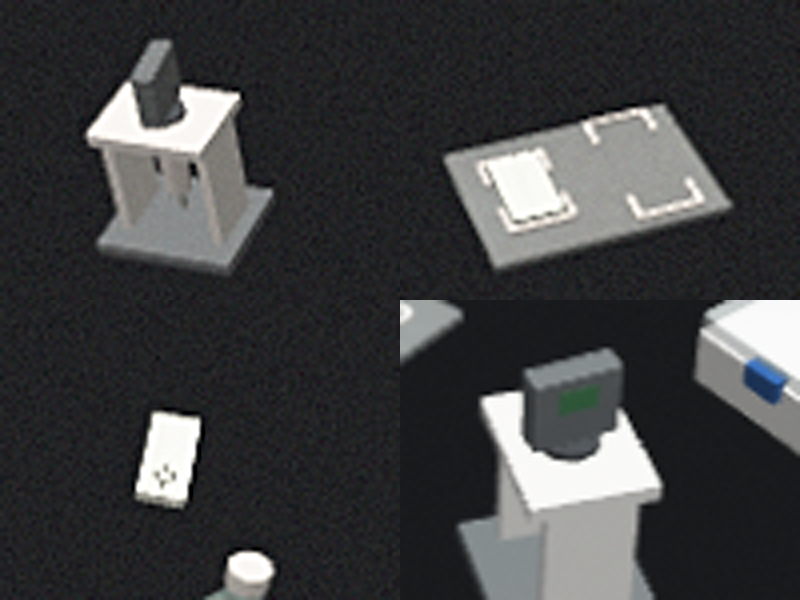

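The crops show the ring on the plate's end nearest the scene camera at (341,184), so the plate's +x points to about -22°. The long compartment is on the tray's +y side, yaw about 16°. The tool yaw (159°) already matches the plate, so I'm moving over it.

>>> move_arm:
  targets: "1 -3.06 -1.95 0 0 0 0;1 -3.06 -1.95 0 0 0 0;1 -3.06 -1.95 0 0 0 0;1 -3.06 -1.95 0 0 0 0;1 -3.06 -1.95 0 0 0 0"

```text
clock: 0.57
eef_pos: [341.1, 459.6, 231.1]
tool_rot: [-3.141, 0.0, 2.776]
force: [-0.3, 0.0, 1.2]
width: 85.7
gripper_force: 0.0
```

>>> move_arm:
  targets: "1 -3.06 -1.95 0 0 0 0;1 -3.06 -1.95 0 0 0 0;1 -3.06 -1.95 0 0 0 0;1 -3.06 -1.95 0 0 0 0;1 -3.06 -1.95 0 0 0 0"

```text
clock: 0.98
eef_pos: [449.1, 313.8, 231.2]
tool_rot: [-3.141, -0.0, 2.776]
force: [1.0, 0.8, 0.6]
width: 85.2
gripper_force: 0.0
```

>>> move_arm:
  targets: "1 0 0 0 0 0 0;1 0 0 0 0 0 0"

```text
clock: 1.15
eef_pos: [450.1, 312.8, 231.2]
tool_rot: [-3.141, 0.001, 2.77]
force: [0.1, 0.5, 0.1]
width: 85.3
gripper_force: 0.0
```

Run:
```python
from h import *
d=get("wrist"); save(d,"wrist1"); s=read_state(); print(s["eef_pos"],s["tool_rot"],s["qpos"])
m=comp(d,(0,0,512,384),110,256); print(m.sum(),cv2.boundingRect(m)); print(rect(d,m,9))
```

```text
[448.6555013  314.91480631 231.15742725] [-3.14151343e+00 -5.67181623e-04  2.77373049e+00] [-0.69371269  0.48226383  0.04538809  1.80514353 -0.02847318  0.85517313
  0.56813041]
11738 (211, 81, 104, 148)
((457.6136474609375, 323.5059509277344), (112.1947021484375, 162.2930145263672), 74.78749084472656)
```

View pics/wrist1.png

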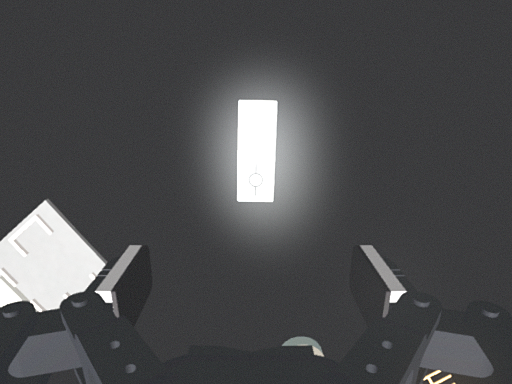

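The plate is upright in the view, at columns 237–277 and rows 100–202, with the ring at (256,180). There is glow around it, so I'm raising the threshold.

Run:
```python
from h import *
d=get("wrist"); s=read_state(); print(s["eef_pos"],s["tool_rot"])
g=d["color"].astype(int).mean(2); print(g[150,200:310:6].astype(int))
for t in(200,225): 
  m=comp(d,(200,80,320,230),t,256); print(m.sum(),cv2.boundingRect(m)); print(rect(d,m,10))
print(plane(d,[[256,180]],10))
```

```text
[447.84941905 316.17344523 231.1421084 ] [ 3.14132577e+00 -1.03903665e-03  2.77630044e+00]
[ 88 100 109 122 135 149 255 255 255 255 255 255 255 170 161 151 141 126
 116]
3916 (235, 102, 41, 102)
((448.0155944824219, 319.7657470703125), (41.52976989746094, 111.05471801757812), 67.42306518554688)
3846 (235, 102, 41, 102)
((448.0764465332031, 319.80108642578125), (41.18375015258789, 110.86261749267578), 67.4975814819336)
[[475.06333378 311.19776387  10.        ]]
```

>>> move_arm:
  targets: "1 0.21 0.38 3.8 0 0 1.5;1 0 0 3.8 0 0 0;1 0 0 3.8 0 0 0;1 0 0 3.8 0 0 0;1 0 0 3.0 0 0 0"

```text
clock: 1.67
eef_pos: [445.5, 321.4, 46.8]
tool_rot: [-3.141, -0.002, 2.753]
force: [0.3, 0.2, 0.8]
width: 85.4
gripper_force: 0.0
```

>>> move_arm:
  targets: "1 0 0 2.5 0 0 0;1 0 0 1.6 0 0 0;1 0 0 0.5 0 0 0;1 0 0 0 0 0 0"

```text
clock: 2.0
eef_pos: [446.0, 320.7, 1.9]
tool_rot: [-3.14, -0.002, 2.752]
force: [0.7, 0.1, -0.3]
width: 85.6
gripper_force: 0.0
```

Run:
```python
from h import *
d=get("wrist"); s=read_state(); print(s["eef_pos"],s["tool_rot"],s["force"])
m=comp(d,(130,40,400,384),190,256); print(rect(d,m,10)); save(d,"wrist2")
```

```text
[447.01264661 320.96464674   3.17440338] [-3.14149333e+00 -8.92463099e-04  2.75157325e+00] [ 0.45543012 -0.27168233  0.30824262]
((445.27056884765625, 321.0314025878906), (39.45658874511719, 102.91838073730469), 67.4460220336914)
```

View pics/wrist2.png

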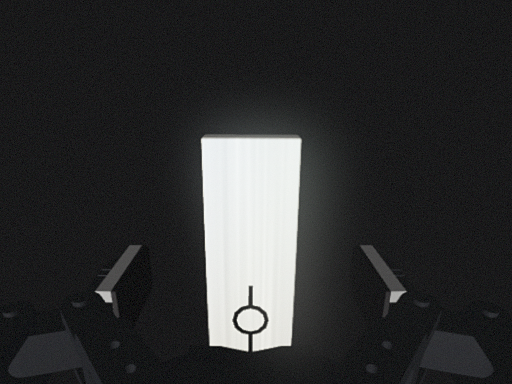

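The plate is centred between the pads (far edge at row 137, ring at (250,320)). Its near end is hidden by the gripper. I'll close now.

>>> move_arm:
  targets: "-1 0 0 0 0 0 0;-1 0 0 0 0 0 0;-1 0 0 0 0 0 0;-1 0 0 0 0 0 0;-1 0 0 0 0 0 0"

```text
clock: 2.47
eef_pos: [448.5, 320.2, 4.8]
tool_rot: [3.14, 0.001, 2.749]
force: [-0.2, -0.1, 7.8]
width: 37.5
gripper_force: 59.2
```

>>> move_arm:
  targets: "-1 0 0 0 0 0 0;-1 0 0 0 0 0 0;-1 0 0 0 0 0 0;-1 0 0 0 0 0 0"

```text
clock: 2.8
eef_pos: [448.5, 320.3, 4.8]
tool_rot: [3.14, 0.001, 2.749]
force: [-0.9, -0.7, 7.1]
width: 37.2
gripper_force: 59.2
```

>>> move_arm:
  targets: "-1 0 0 -1 0 0 0;-1 0 0 -2.5 0 0 0;-1 0 0 -3.5 0 0 0;-1 0 0 -3.5 0 0 0;-1 0 0 -3.5 0 0 0"

```text
clock: 3.22
eef_pos: [447.4, 319.3, 145.3]
tool_rot: [-3.141, -0.0, 2.749]
force: [0.8, 0.1, -1.1]
width: 37.2
gripper_force: 60.6
```

>>> move_arm:
  targets: "-1 0 -1.5 -3.5 0 0 0;-1 -0.7 -3 -2.5 0 0 0;-1 -1.1 -3.6 0 0 0 0;-1 -1.1 -3.6 0 0 0 0;-1 -1.1 -3.6 0 0 0 0"

```text
clock: 3.63
eef_pos: [425.9, 161.6, 204.6]
tool_rot: [3.14, 0.001, 2.75]
force: [0.7, -0.3, -2.2]
width: 37.3
gripper_force: 60.6
```

>>> move_arm:
  targets: "-1 -1.1 -3.6 0 0 0 0;-1 -1.07 -2.5 0 0 0 0;-1 0 -0.9 0 0 0 0;-1 0 0 0 0 0 0;-1 0 0 0 0 0 0"

```text
clock: 4.05
eef_pos: [419.8, 90.6, 203.8]
tool_rot: [3.14, 0.0, 2.749]
force: [-0.4, 0.6, -1.1]
width: 37.4
gripper_force: 60.6
```

Run:
```python
from h import *
d=get("wrist"); s=read_state(); print(s["eef_pos"],s["tool_rot"],s["force"],s["qpos"]); save(d,"wrist3")
import pickle; pickle.dump(d,open("w3.pkl","wb"))
```

```text
[420.02901501  91.54123361 203.68693073] [3.14008837e+00 4.49220154e-04 2.75092797e+00] [ 0.95093023  1.4172025  -1.52286781] [-0.3186277   0.36372877  0.05237365  2.13388561 -0.03257024  0.64341113
  0.93649402]
```

View pics/wrist3.png

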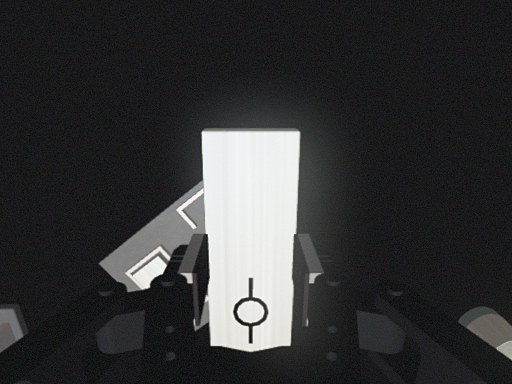

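The ring end of the plate points toward the image bottom, and the view looks back toward the robot. The held plate hides most of the tray, so I'll turn to the placing yaw beside the tray and look again.

>>> move_arm:
  targets: "-1 -0.3 3.5 0 0 0 0;-1 -0.3 3.9 0 0 0 0;-1 0 0 0 0 0 -6.4;-1 0 0 0 0 0 -6.4;-1 0 0 0 0 0 -6.4"

```text
clock: 4.52
eef_pos: [453.3, 159.6, 203.1]
tool_rot: [3.141, -0.0, 3.096]
force: [-0.6, -0.4, -0.8]
width: 37.5
gripper_force: 60.8
```

>>> move_arm:
  targets: "-1 0 0 0 0 0 -6.4;-1 0 0 0 0 0 -6.4;-1 0 0 0 0 0 -6.4;-1 0 0 0 0 0 0;-1 0 0 0 0 0 0"

```text
clock: 4.93
eef_pos: [453.4, 157.8, 203.2]
tool_rot: [3.141, 0.0, -2.864]
force: [-0.3, 0.7, -1.4]
width: 37.7
gripper_force: 60.8
```

Run:
```python
from h import *
d=get("wrist"); s=read_state(); print(s["eef_pos"],s["tool_rot"],s["force"],s["qpos"]); save(d,"wrist4")
import pickle; pickle.dump(d,open("w4.pkl","wb"))
c=np.float64([[-58,-23],[58,-23],[58,23],[-58,23]])
y=np.radians(16); R=np.array([[np.cos(y),-np.sin(y)],[np.sin(y),np.cos(y)]])
print(proj(d,np.c_[c@R.T+[487.5,41.6],np.full(4,12)]))
```

```text
[453.41970461 157.44927158 203.22706487] [ 3.14099402e+00  3.09105303e-05 -2.86458415e+00] [-0.08190456 -0.8825277  -1.19258749] [-0.29155562  0.4307552  -0.13953234  2.00797826  0.08847474  0.7083734
  1.3620627 ]
[[102.03985936 105.62477604]
 [114.67058159 217.6607677 ]
 [157.33955284 217.81483861]
 [148.42234613 104.69438493]]
```

View pics/wrist4.png

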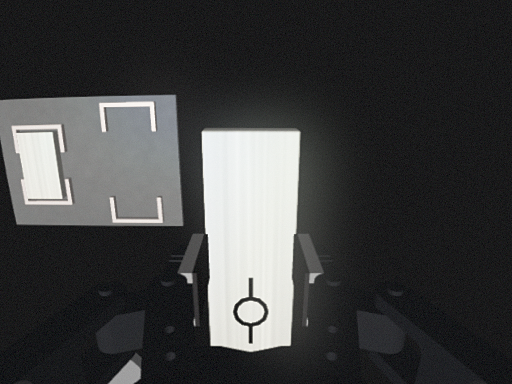

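The tray's long compartment shows between (100,103) and (163,222), very close to the prediction. I'll fit its wall outline.

Run:
```python
from h import *
import pickle; d=pickle.load(open("w4.pkl","rb"))
g=d["color"].astype(int).mean(2); print(g[115,96:110].astype(int),g[150,75:190:8].astype(int))
m=np.zeros(g.shape,np.uint8); m[98:225,92:172]=g[98:225,92:172]>165
ys,xs=np.nonzero(m); r=cv2.minAreaRect(plane(d,np.c_[xs,ys],12)[:,:2].astype(np.float32)); print(m.sum(),r)
# plate in hand: top approx z = tcp-? ring
m2=comp(d,(195,120,310,380),190,256); print(cv2.boundingRect(m2))
for z in(206,210,214): print(z,rect(d,m2,z),plane(d,[[250.5,311.5],[250.5,129],[203,129],[299,129]],z))
print(read_state()["eef_pos"])
```

```text
[141 140 137 142 218 244 243 246 172  95 102 139 144 141] [136 135 138 143 139 140 142 142 143 142 142 145 142  56  44]
907 ((487.81927490234375, 42.52781295776367), (124.67215728759766, 54.830345153808594), 16.116165161132812)
(202, 131, 98, 220)
206 ((453.94097900390625, 157.48565673828125), (109.80345916748047, 40.154048919677734), 15.852258682250977) [[484.13244707 166.24776983 206.        ]
 [400.36592711 142.39030435 206.        ]
 [405.61853281 123.77637036 206.        ]
 [394.91449552 161.37577406 206.        ]]
210 ((451.9762268066406, 156.92718505859375), (106.6676025390625, 39.007301330566406), 15.852259635925293) [[481.30545673 165.43907607 210.        ]
 [399.93119514 142.26294749 210.        ]
 [405.03379353 124.18060224 210.        ]
 [394.63544904 160.70621789 210.        ]]
214 ((450.01141357421875, 156.36871337890625), (103.53175354003906, 37.86054611206055), 15.852255821228027) [[478.47846639 164.6303823  214.        ]
 [399.49646316 142.13559063 214.        ]
 [404.44905425 124.58483413 214.        ]
 [394.35640257 160.03666173 214.        ]]
[453.41970461 157.44927158 203.22706487]
```

>>> move_arm:
  targets: "-1 -0.05 -3 0 0 0 0;-1 -0.05 -3.5 0 0 0 0;-1 -0.07 -3.5 2 0 0 0;-1 0 -2 3 0 0 0;-1 0 0 3.5 0 0 0"

```text
clock: 5.4
eef_pos: [491.4, 36.1, 118.8]
tool_rot: [-3.137, 0.005, -2.873]
force: [-0.4, 0.2, -2.4]
width: 37.4
gripper_force: 60.8
```

>>> move_arm:
  targets: "-1 0 0 3.5 0 0 0;-1 0 0 3 0 0 0;-1 0 0 2 0 0 0;-1 0 0 0.8 0 0 0;-1 0 0 0 0 0 0"

```text
clock: 5.82
eef_pos: [487.1, 41.7, 23.7]
tool_rot: [3.141, -0.003, -2.864]
force: [0.3, 0.3, -1.1]
width: 37.2
gripper_force: 60.8
```

Run:
```python
from h import *
d=get("wrist"); s=read_state(); print(s["eef_pos"],s["tool_rot"],s["force"]); save(d,"wrist5")
ring=plane(d,[[250.5,311.5]],s["eef_pos"][2]+5); print(ring)
```

```text
[488.0018552   41.70165317  24.97479476] [-3.14156553e+00 -1.07484925e-03 -2.86369762e+00] [ 0.36467745  0.7444995  -2.18329251]
[[515.29166335  49.37546555  29.97479476]]
```

View pics/wrist5.png

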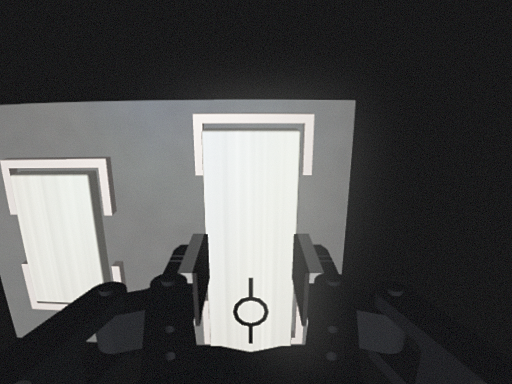

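The plate (columns 203–299) sits centred between the compartment walls (inner edges about 204–302), so I'll lower it.

>>> move_arm:
  targets: "-1 0 0 0.6 0 0 0;-1 0 0 0.5 0 0 0;-1 0 0 0.2 0 0 0;-1 0 0 0 0 0 0"

```text
clock: 6.2
eef_pos: [488.3, 41.3, 12.6]
tool_rot: [-3.141, 0.001, -2.864]
force: [0.0, -0.5, -1.8]
width: 37.6
gripper_force: 60.8
```

```bash
python3 -c "
from h import *
s=read_state(); print(s['eef_pos'],s['force'])"
```

```text
[488.34553242  41.30508347  12.55537702] [ 0.04382223 -0.48564198 -1.75436539]
```

>>> move_arm:
  targets: "-1 0 0 0.1 0 0 0;-1 0 0 0.1 0 0 0;-1 0 0 0 0 0 0"

```text
clock: 6.45
eef_pos: [488.5, 41.3, 10.8]
tool_rot: [-3.141, 0.001, -2.864]
force: [0.5, 0.5, 2.3]
width: 37.0
gripper_force: 61.3
```

>>> move_arm:
  targets: "0.3 0 0 0 0 0 0;1 0 0 0 0 0 0;1 0 0 0 0 0 0;1 0 0 0 0 0 0;1 0 0 0 0 0 0"

```text
clock: 6.87
eef_pos: [488.1, 41.3, 10.3]
tool_rot: [3.142, 0.0, -2.863]
force: [0.5, -0.2, -1.1]
width: 85.6
gripper_force: 0.0
```

>>> move_arm:
  targets: "1 0 0 0 0 0 0;1 0 0 -1 0 0 0;1 0 0 -3 0 0 0;1 0 0 -4 0 0 0;1 0 0 -4 0 0 0"

```text
clock: 7.28
eef_pos: [487.0, 41.2, 131.6]
tool_rot: [3.141, -0.002, -2.863]
force: [1.0, -0.8, -0.3]
width: 86.0
gripper_force: 0.0
```

>>> move_arm:
  targets: "1 0 0 -4 0 0 0;1 0 0 -4 0 0 0;1 0 0 0 0 0 0;1 0 0 0 0 0 0"

```text
clock: 7.62
eef_pos: [489.6, 41.4, 213.4]
tool_rot: [-3.14, 0.006, -2.864]
force: [-0.3, -0.1, -0.5]
width: 85.3
gripper_force: 0.0
```

Run:
```python
from h import *
import pickle
d=get("wrist"); s=read_state(); print(s["eef_pos"],s["tool_rot"],s["force"]); save(d,"wrist6"); pickle.dump(d,open("w6.pkl","wb"))
```

```text
[488.17631019  41.15829205 211.54814275] [-3.14105411e+00  2.04394767e-03 -2.86355066e+00] [ 0.99169024 -0.5554324  -0.7832189 ]
```

View pics/wrist6.png

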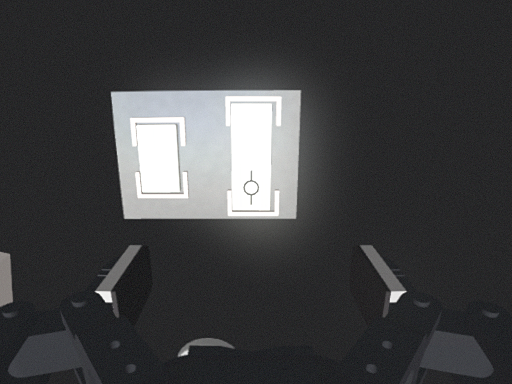

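The plate lies in the compartment with an even margin all round, ring at (251,188). Now I'm going over the stand.

>>> move_arm:
  targets: "1 0.86 -3.4 -0.9 0 0 0;1 0.86 -3.4 -0.9 0 0 0;1 0.86 -3.4 -0.9 0 0 0;1 0.86 -3.4 -0.9 0 0 0;1 0.86 -3.4 -0.9 0 0 0"

```text
clock: 8.08
eef_pos: [491.9, -135.3, 254.0]
tool_rot: [3.14, -0.004, -2.863]
force: [0.6, 1.2, -0.4]
width: 85.3
gripper_force: 0.0
```

>>> move_arm:
  targets: "1 0.86 -3.4 -0.9 0 0 0;1 0.86 -3.4 -0.9 0 0 0;1 0.86 -3.4 -0.9 0 0 0;1 0.86 -3.4 -0.9 0 0 0;1 0.86 -3.7 -0.9 0 0 0"

```text
clock: 8.5
eef_pos: [498.3, -312.7, 298.7]
tool_rot: [3.138, -0.003, -2.863]
force: [0.9, 0.6, -0.1]
width: 85.6
gripper_force: 0.0
```

>>> move_arm:
  targets: "1 0 0 0 0 0 0;1 0 0 0 0 0 0;1 0 0 0 0 0 0"

```text
clock: 8.75
eef_pos: [498.8, -311.0, 298.4]
tool_rot: [3.138, -0.002, -2.863]
force: [0.4, -0.4, 1.0]
width: 85.3
gripper_force: 0.0
```

Run:
```python
from h import *
import pickle
w=pickle.load(open("w6.pkl","rb")); g=w["color"].astype(int).mean(2)
m=np.zeros(g.shape,np.uint8); m[178:199,240:263]=g[178:199,240:263]<150
n,l,s,c=cv2.connectedComponentsWithStats(m); ys,xs=np.nonzero(m); print("ring px",m.sum(),(xs.min()+xs.max())/2,s[1:],c[1:])
m=comp(w,(222,95,285,218),1,256)
k=np.zeros(g.shape,np.uint8); k[104:210,234:270]=g[104:210,234:270]>225
print("plate?",rect(w,comp(w,(233,103,272,210),225,256),16)); print("ring",plane(w,[[251,188]],16))
d=get("wrist"); s=read_state(); print(s["eef_pos"],s["tool_rot"],s["qpos"]); save(d,"wrist7"); pickle.dump(d,open("w7.pkl","wb"))
```

```text
ring px 37 251.0 [[244 178   8   9  13]
 [253 181   5   4   5]
 [258 187   1   1   1]
 [244 188  14   8  18]] [[247.46153846 181.84615385]
 [255.         182.2       ]
 [258.         187.        ]
 [250.16666667 192.27777778]]
plate? ((487.37176513671875, 41.68739700317383), (109.5821533203125, 38.39405822753906), 15.126883506774902)
ring [[517.8254931   49.36408597  16.        ]]
[ 499.15279773 -310.20728586  298.65519297] [ 3.13813362e+00 -1.89407150e-03 -2.86168785e+00] [ 0.58439454  0.47407924 -0.11627226  1.60330551  0.05899658  1.07144844
  2.30307339]
```

View pics/wrist7.png

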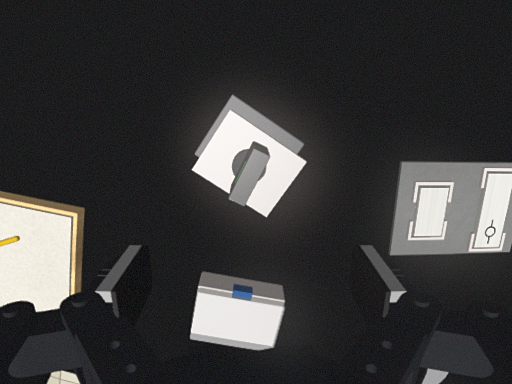

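The stand's top is at about (250,162) and the grip runs from (237,200) to (262,146), leaning right at the top. Tip box at (238,310). I'm segmenting the grip's top face at z=159.

Run:
```python
from h import *
import pickle
d=pickle.load(open("w7.pkl","rb")); g=d["color"].astype(int).mean(2).astype(int)
for r in range(136,214,3): print(r,*g[r,222:284:2])
print(proj(d,[[499.9,-313.3,159],[499.9,-313.3,115],[499.9,-313.3,110]]))
m=comp(d,(185,100,310,220),190,256); print(rect(d,m,110))
```

```text
136 246 246 246 246 246 245 246 245 245 245 245 246 245 245 245 245 245 244 244 242 243 244 246 238 138 146 149 146 148 141 143
139 246 246 245 246 245 245 245 245 245 246 245 245 244 244 244 246 246 244 244 243 244 243 243 243 243 243 156 141 148 149 145
142 246 246 246 245 245 244 245 244 245 245 244 245 244 245 248 153 85 136 238 250 246 242 242 243 241 242 243 242 175 135 143
145 245 246 245 246 246 244 245 244 244 244 244 244 244 247 223 85 85 86 80 83 135 237 248 242 242 242 241 241 242 245 202
148 246 245 245 245 243 245 244 244 244 244 250 252 253 221 94 92 106 82 88 87 85 81 86 250 242 241 240 241 240 239 240
151 245 245 244 244 245 244 244 247 249 137 100 109 113 96 92 135 162 159 157 113 86 83 84 159 247 241 242 240 241 239 238
154 245 245 244 244 245 244 250 184 103 113 113 112 99 94 111 162 159 157 156 155 158 153 114 86 250 241 241 240 238 240 240
157 244 244 244 244 244 249 155 105 114 112 115 108 96 95 161 161 158 159 157 153 152 154 152 142 216 242 241 240 240 238 240
160 244 244 243 245 245 223 104 112 111 111 113 91 94 153 161 161 156 155 156 151 154 149 148 172 24
[... 1591 characters left out ...]
 219 239 237 239 237 237 237 238 236 236 236 236 237 236 236 237 65 62
202 51 45 54 52 52 50 66 112 142 144 139 135 168 241 237 237 236 237 236 236 235 235 234 235 234 234 236 236 58 61 59
205 44 54 49 48 49 55 56 53 54 64 103 121 83 218 246 239 237 235 235 236 235 236 235 235 235 238 236 57 59 62 60
208 44 46 49 52 48 45 49 52 54 54 52 56 54 51 51 149 244 239 236 234 234 235 235 235 237 190 50 60 55 56 52
211 43 47 46 46 49 50 47 51 55 50 55 59 58 57 56 49 50 103 246 240 235 234 234 238 192 44 55 55 57 59 58
[[247.3387102  176.20841921]
 [247.58122418 165.15365877]
 [247.6049678  164.07289698]]
((500.6982727050781, -312.234619140625), (90.4827651977539, 70.20167541503906), 72.0068588256836)
```

Run:
```python
from h import *
import pickle
d=pickle.load(open("w7.pkl","rb"))
m=comp(d,(225,140,275,208),125,172); m=cv2.morphologyEx(m,cv2.MORPH_OPEN,np.ones((3,3),np.uint8))
print(m.sum(),rect(d,m,159))
print(read_state()["tool_rot"][2]*180/np.pi+360, read_state()["eef_pos"])
```

```text
1001 ((500.7931213378906, -311.7571716308594), (15.476678848266602, 48.72179412841797), 79.64805603027344)
196.03736394838245 [ 499.15279773 -310.20728586  298.65519297]
```

>>> move_arm:
  targets: "1 0 0 0 0 0 6.6;1 0 0 0 0 0 6.6;1 0 0 0 0 0 6.6;1 0 0 0 0 0 6.6;1 -0.1 0 2 0 0 0"

```text
clock: 9.22
eef_pos: [502.8, -311.3, 282.8]
tool_rot: [-3.14, 0.005, 2.957]
force: [0.6, -1.3, -0.5]
width: 85.5
gripper_force: 0.0
```

>>> move_arm:
  targets: "1 0 0 3.5 0 0 0;1 0 0 3.5 0 0 0;1 0 0 3.2 0 0 0;1 0 0 0 0 0 0;1 0 0 0 0 0 0"

```text
clock: 9.63
eef_pos: [499.8, -310.0, 176.9]
tool_rot: [3.139, -0.004, 2.961]
force: [0.3, 0.3, -0.5]
width: 85.3
gripper_force: 0.0
```

Run:
```python
from h import *
d=get("wrist"); s=read_state(); print(s["eef_pos"],s["tool_rot"],s["tool_rot"][2]*180/np.pi)
g=d["color"].astype(int).mean(2).astype(int)
for r in range(150,330,12): print(r,*g[r,180:332:5])
m=comp(d,(150,60,380,340),115,185); m=cv2.morphologyEx(m,cv2.MORPH_OPEN,np.ones((3,3),np.uint8)); print(m.sum(),cv2.boundingRect(m),rect(d,m,159))
```

```text
[ 501.23144322 -311.29327043  178.8843298 ] [ 3.14107650e+00 -9.94044649e-05  2.96078337e+00] 169.64039102246363
150 46 249 248 248 248 247 247 247 246 249 249 252 189 119 111 119 139 151 150 149 148 147 119 124 143 141 134 57 56 58 46
162 45 248 248 247 247 247 246 246 247 246 245 246 245 244 243 244 243 243 241 240 240 240 240 238 237 237 237 237 238 240 52
174 116 247 247 246 247 246 246 246 246 246 244 100 91 94 93 89 89 243 242 242 239 238 240 237 238 237 237 235 237 68 57
186 254 246 245 246 247 247 245 245 245 245 250 88 90 92 93 92 92 176 239 240 239 239 238 237 237 237 236 235 240 65 66
198 250 245 245 245 244 245 245 244 245 112 109 163 159 155 155 152 150 112 107 242 238 238 238 237 238 236 235 235 82 71 66
210 246 243 244 243 243 243 242 242 246 108 108 155 155 152 146 150 148 112 109 247 238 237 237 236 238 235 235 239 66 65 63
222 242 242 242 241 241 241 242 241 240 246 101 150 152 146 145 146 147 105 224 237 234 238 235 236 234 234 236 94 67 64 59
234 241 241 241 240 240 240 239 239 239 240 242 145 146 146 143 139 142 239 235 236 235 235 235 233 234 234 234 67 64 63 60
[... 151 characters left out ...]
 43 45 44 137 137 130 132 135 134 53 71 111 224 233 238 236 234 235 55 58 48 50 49
270 26 35 25 29 33 29 37 34 43 40 35 133 130 131 134 131 128 51 55 51 54 55 56 54 52 57 50 50 48 48 43
282 27 35 33 31 33 31 28 27 31 33 31 36 34 36 42 43 41 45 45 42 47 48 50 45 46 50 42 46 46 40 41
294 23 22 32 30 23 33 31 29 29 22 32 34 36 34 36 32 34 38 43 40 37 38 33 42 38 42 36 45 34 36 40
306 25 23 21 23 30 32 27 33 27 34 29 25 24 27 29 30 30 34 30 34 30 33 33 35 38 36 39 36 33 36 34
318 26 25 30 24 32 25 31 29 36 32 25 31 29 28 28 26 30 32 30 28 38 34 34 38 35 36 36 27 37 33 35
3238 (192, 116, 122, 42) ((451.6307373046875, -300.2403869628906), (56.56739044189453, 13.387192726135254), 72.10697937011719)
```

Run:
```python
from h import *
d=get("wrist"); s=read_state(); print(s["eef_pos"])
m=comp(d,(215,180,290,300),125,175); m=cv2.morphologyEx(m,cv2.MORPH_OPEN,np.ones((3,3),np.uint8)); print(m.sum(),cv2.boundingRect(m),rect(d,m,159))
```

```text
[ 501.92163063 -312.08173587  179.9581351 ]
2535 (234, 186, 31, 87) ((500.504638671875, -311.9739990234375), (15.598642349243164, 47.964935302734375), 79.64981079101562)
```

>>> move_arm:
  targets: "1 0 0 2.5 0 0 0;1 0 0 2.3 0 0 0;1 0 0 1 0 0 0;1 0 0 0 0 0 0;-1 0 0 0 0 0 0"

```text
clock: 10.15
eef_pos: [501.4, -312.7, 121.6]
tool_rot: [-3.141, 0.002, 2.959]
force: [0.4, -1.1, 0.1]
width: 75.5
gripper_force: 0.0
```

>>> move_arm:
  targets: "-1 0 0 0 0 0 0;-1 0 0 0 0 0 0;-1 0 0 0 0 0 0;-1 0 0 0 0 0 0;-1 0 0 0 0 0 0"

```text
clock: 10.57
eef_pos: [500.9, -312.5, 120.9]
tool_rot: [-3.141, 0.001, 2.959]
force: [-0.0, -0.1, 1.4]
width: 15.5
gripper_force: 58.3
```

>>> move_arm:
  targets: "-1 0 0 0 0 0 0;-1 0 0 0 0 0 0;-1 0 0 0 0 0 0"

```text
clock: 10.82
eef_pos: [500.9, -312.5, 120.9]
tool_rot: [-3.141, 0.001, 2.959]
force: [-1.2, 1.1, 5.3]
width: 15.5
gripper_force: 58.9
```

>>> move_arm:
  targets: "-1 0 0 -0.8 0 0 0;-1 0 0 -2 0 0 0;-1 0 0 -2.8 0 0 0;-1 0 0 -2.8 0 0 0;-1 0 0 -2.6 0 0 0"

```text
clock: 11.23
eef_pos: [500.3, -312.2, 231.6]
tool_rot: [3.141, -0.001, 2.959]
force: [1.0, 0.1, -0.7]
width: 15.2
gripper_force: 58.7
```

>>> move_arm:
  targets: "-1 0 0 -1 0 0 0;-1 0 0 0 0 0 0;-1 0 0 0 0 0 0"

```text
clock: 11.48
eef_pos: [500.2, -312.1, 239.7]
tool_rot: [3.141, -0.001, 2.959]
force: [0.2, -0.3, -1.9]
width: 15.9
gripper_force: 58.7
```

>>> move_arm:
  targets: "-1 0.41 1.5 0 0 0 0;-1 0.41 3 0 0 0 0;-1 0.41 3.4 0 0 0 0;-1 0.41 3.4 0 0 0 0;-1 0.41 3.4 0 0 0 0"

```text
clock: 11.9
eef_pos: [505.5, -162.3, 237.9]
tool_rot: [3.141, -0.005, 2.958]
force: [0.7, -1.1, -1.3]
width: 15.5
gripper_force: 58.7
```

>>> move_arm:
  targets: "-1 0.41 3.4 0 0 0 0;-1 0.41 3.4 0 0 0 0;-1 0.41 3.4 0 0 0 0;-1 0.41 3.4 0 0 0 0;-1 0.41 3.4 0 0 0 0"

```text
clock: 12.32
eef_pos: [516.2, 8.4, 238.1]
tool_rot: [-3.141, -0.004, 2.959]
force: [0.8, -0.7, -1.9]
width: 15.4
gripper_force: 58.7
```

>>> move_arm:
  targets: "-1 0.41 2.7 0 0 0 -3;-1 0.41 1.46 0 0 0 -5;-1 0 0 0 0 0 -6.4;-1 0 0 0 0 0 -6;-1 0 0 0 0 0 -6"

```text
clock: 12.73
eef_pos: [514.9, 49.6, 238.0]
tool_rot: [3.141, -0.005, -2.857]
force: [-0.1, -0.2, -1.3]
width: 15.4
gripper_force: 58.7
```

>>> move_arm:
  targets: "-1 0 0 2.5 0 0 0;-1 0 0 3.0 0 0 0;-1 0 0 2.5 0 0 0;-1 0 0 0 0 0 0;-1 0 0 0 0 0 0"

```text
clock: 13.15
eef_pos: [514.4, 48.9, 158.1]
tool_rot: [3.14, -0.006, -2.863]
force: [0.2, 0.6, -0.7]
width: 15.3
gripper_force: 58.7
```

Run:
```python
from h import *
import pickle
a={n:get(n) for n in("scene","side","wrist")}; pickle.dump(a,open("b.pkl","wb"))
s=read_state(); print(s["eef_pos"],s["tool_rot"],s["force"])
for n,(P,Q) in{"scene":((487.8,42.3,16),(517.3,49.8,16)),"side":((487.8,42.3,16),(517.3,49.8,16))}.items():
    d=a[n]; x,y,z=s["eef_pos"]; print(n,proj(d,[P,Q,(x,y,z-99),(x,y,z-81),(x,y,z+60)]))
```

```text
[517.28696145  49.34238712 161.17805265] [-3.14150413e+00  1.59934920e-03 -2.86334765e+00] [-0.10255255 -0.27195411 -1.82474066]
scene [[259.67164647 188.82777765]
 [263.07976808 194.76023778]
 [263.2715168  183.12265233]
 [263.407938   178.42151313]
 [264.56407904 138.11332362]]
side [[214.44524987 214.62433643]
 [222.55167704 210.00533158]
 [221.87028714 196.22848553]
 [221.57080832 190.67344668]
 [219.1369789  144.0281338 ]]
```

Run:
```python
from h import *
import pickle
a=pickle.load(open("b.pkl","rb")); o=pickle.load(open("a.pkl","rb"))
for n,rows,c0 in(("scene",range(156,190,3),263),("side",range(168,204,3),221)):
    g=a[n]["color"].astype(int).mean(2).astype(int)
    for r in rows: print(n,r,*g[r,c0-12:c0+13])
for n in("scene","side"):
    print(n,"axis",[tuple(np.round(proj(a[n],[(517.3,49.6,161.2-k)])[0],1)) for k in(20,40,60,80,99)])
```

```text
scene 156 37 34 35 31 36 32 22 36 26 78 108 81 71 83 69 65 70 70 72 56 35 31 28 34 35
scene 159 35 34 34 40 39 32 28 79 96 108 97 97 83 83 73 67 71 70 68 41 25 38 31 31 37
scene 162 37 32 33 27 32 32 31 29 29 74 95 70 59 72 72 79 70 60 56 43 30 26 33 39 29
scene 165 34 33 35 36 31 29 30 25 17 101 152 151 141 131 131 131 81 26 22 33 23 38 35 34 35
scene 168 32 38 35 31 31 30 34 29 24 102 138 147 142 128 126 129 79 17 29 30 31 33 32 35 41
scene 171 33 33 38 34 36 39 27 39 15 134 149 143 139 126 131 113 58 28 31 34 29 37 40 37 33
scene 174 39 33 34 29 33 27 29 36 11 135 152 141 134 129 125 115 56 24 37 33 33 31 37 33 32
scene 177 24 15 4 3 40 92 96 210 199 155 146 142 131 125 125 94 49 25 31 29 32 31 30 36 32
scene 180 255 255 254 252 251 249 249 250 254 229 149 124 117 126 144 158 168 112 37 22 34 30 40 35 29
scene 183 249 247 248 248 249 248 248 249 249 252 253 211 122 120 149 157 160 157 165 123 59 15 39 28 28
scene 186 245 254 249 246 247 249 250 249 248 250 249 250 255 238 157 152 160 159 158 161 168 130 57 26 30
scene 189 145 166 253 254 248 248 248 249 249 250 250 251 249 250 255
[... 823 characters left out ...]
26 25 25 24 27 25 25 25
side 195 24 25 26 25 25 24 24 25 24 25 27 55 113 119 89 25 25 26 25 24 26 25 25 25 25
side 198 24 26 25 26 24 25 24 25 25 24 26 39 85 89 62 26 25 25 25 25 26 26 24 25 26
side 201 25 25 26 25 25 25 25 25 25 25 26 27 38 25 26 26 24 25 25 24 25 26 25 24 24
scene axis [(np.float64(264.0), np.float64(161.8)), (np.float64(263.8), np.float64(167.3)), (np.float64(263.7), np.float64(172.8)), (np.float64(263.5), np.float64(178.1)), (np.float64(263.4), np.float64(183.1))]
side axis [(np.float64(220.5), np.float64(171.1)), (np.float64(220.8), np.float64(177.6)), (np.float64(221.2), np.float64(184.0)), (np.float64(221.5), np.float64(190.3)), (np.float64(221.8), np.float64(196.2))]
```

Run:
```python
from h import *
import pickle
a=pickle.load(open("b.pkl","rb"))
for n,rows,c0 in(("scene",range(188,202),263),("side",range(203,217),222)):
    g=a[n]["color"].astype(int).mean(2).astype(int)
    for r in rows: print(n,r,c0-12,*g[r,c0-12:c0+13])
```

```text
scene 188 251 116 230 254 250 247 247 248 249 249 250 249 249 250 254 254 198 147 154 157 159 158 165 148 86 22
scene 189 251 145 166 253 254 248 248 248 249 249 250 250 251 249 250 255 241 162 151 158 156 159 158 167 138 62
scene 190 251 150 144 239 254 251 248 248 247 250 251 253 251 251 249 251 253 188 140 152 155 158 160 162 158 102
scene 191 251 156 143 168 245 254 250 246 248 250 246 228 250 253 250 250 254 240 173 148 150 159 158 159 163 150
scene 192 251 153 149 147 187 253 254 249 247 250 246 181 223 243 252 254 252 254 229 159 149 155 150 154 161 170
scene 193 251 155 159 150 114 230 253 251 248 250 249 182 186 214 214 235 250 253 254 197 142 149 152 155 158 161
scene 194 251 155 153 156 146 171 254 254 249 251 216 211 240 246 227 170 238 252 255 231 158 177 189 167 153 154
scene 195 251 153 152 156 151 147 236 254 252 252 216 199 236 249 241 184 241 252 251 247 217 206 246 200 151 156
scene 196 251 160 157 154 152 143 164 246 253 251 242 215 201 213 156 226 254 252 249 252 251 212 234 217 163 154
scene 197 251 155 156 158 151 151 144 181 251 253 251 252 245 242 179 207 251
[... 1315 characters left out ...]
48 248 248 249 250 231
side 211 210 156 156 160 198 226 249 250 250 250 249 213 165 250 250 247 189 207 248 248 248 249 248 240 237 208
side 212 210 160 199 232 242 250 250 250 250 250 248 187 170 230 230 228 227 240 249 249 249 244 227 218 215 224
side 213 210 244 242 250 250 250 250 250 250 241 230 230 229 227 227 231 248 249 250 251 233 215 199 237 227 190
side 214 210 253 250 250 250 250 250 250 250 240 234 250 249 249 249 249 249 249 241 238 183 199 223 224 191 160
side 215 210 250 250 250 250 250 250 250 250 250 249 248 249 249 249 250 249 227 193 168 169 186 188 160 159 156
side 216 210 250 250 250 250 250 250 250 249 249 248 248 249 250 251 239 229 155 166 162 158 146 154 156 156 156
```

>>> move_arm:
  targets: "-1 0 0 2 0 0 0;-1 0 0 1.5 0 0 0;-1 0 0 0 0 0 0;-1 0 0 0 0 0 0"

```text
clock: 13.63
eef_pos: [516.8, 49.2, 126.0]
tool_rot: [-3.142, 0.0, -2.863]
force: [-0.2, 0.2, -0.7]
width: 15.5
gripper_force: 58.8
```

Run:
```python
from h import *
import pickle
d=get("side"); f=[];p=[]
for i in range(6):
    a=get("scene" if i%2 else "side"); s=read_state(); f.append(s["force"]); p.append(s["eef_pos"])
print(np.mean(f,0),np.mean(p,0),s["tool_rot"])
x,y,z=np.mean(p,0)
b={n:get(n) for n in("scene","side")}
for n,r0,c0 in(("scene",184,263),("side",200,222)):
    g=b[n]["color"].astype(int).mean(2).astype(int); print(n,proj(b[n],[(x,y,z-99),(517.3,49.8,16)]))
    for r in range(r0,r0+18): print(n,r,c0-12,*g[r,c0-12:c0+13])
```

```text
[-0.31561961  0.18249298 -1.4632738 ] [517.35169599  49.27245434 126.41593988] [-3.14140515e+00  1.29535894e-03 -2.86342009e+00]
scene [[262.99443263 191.9566177 ]
 [263.07976808 194.76023778]]
scene 184 251 253 248 248 248 249 249 249 250 255 212 134 143 134 129 122 129 149 162 158 156 103 38 29 39 30
scene 185 251 254 250 248 247 248 249 248 250 255 213 132 139 130 124 116 131 154 156 159 161 149 88 23 29 27
scene 186 251 246 254 249 247 247 248 249 250 255 213 131 136 134 127 119 127 153 161 165 162 167 132 58 25 30
scene 187 251 187 254 254 248 247 248 249 250 255 218 136 135 133 121 116 130 153 162 155 158 159 156 103 39 27
scene 188 251 112 230 253 250 247 247 249 250 254 233 169 143 127 121 166 165 149 156 157 158 156 167 151 89 33
scene 189 251 146 168 253 254 248 247 248 250 252 253 237 161 111 138 246 230 164 148 157 154 158 159 167 131 58
scene 190 251 147 142 239 254 252 247 247 248 250 255 254 171 83 159 254 255 189 142 155 156 158 157 163 161 104
scene 191 251 156 145 165 247 253 250 247 246 250 249 228 144 80 184 254 255 242 171 146 150 156 156 158 160 150
scene 192 25
[... 2410 characters left out ...]
48 249 248 240 237 209
side 212 210 160 200 232 242 249 250 250 250 250 248 188 170 230 230 229 228 240 249 249 248 244 227 219 216 224
side 213 210 244 243 250 249 250 250 250 250 241 230 229 229 228 226 231 249 249 250 251 233 215 199 237 227 191
side 214 210 253 250 250 250 250 250 250 250 240 234 250 249 249 249 249 249 249 241 239 182 200 224 225 191 160
side 215 210 250 250 250 250 251 250 250 250 250 249 249 249 249 249 250 249 227 193 167 169 186 189 160 159 157
side 216 210 250 250 250 250 250 250 250 249 249 249 249 249 250 251 239 229 156 166 162 158 146 154 158 157 156
side 217 210 250 250 250 250 250 250 249 249 248 249 249 249 241 235 191 171 177 138 157 154 154 154 157 157 158
```

Run:
```python
from h import *
b={n:get(n) for n in("scene","side")}
import pickle; a=pickle.load(open("b.pkl","rb"))
for n,(x0,y0,x1,y1) in(("scene",(259,190,268,199)),("side",(218,207,229,215))):
    g=a[n]["color"].astype(float).mean(2); w=np.clip(240-g[y0:y1,x0:x1],0,None); yy,xx=np.mgrid[y0:y1,x0:x1]
    c=[(w*xx).sum()/w.sum(),(w*yy).sum()/w.sum()]; print(n,c,plane(a[n],[c],16))
```

```text
scene [np.float64(263.16493699036323), np.float64(194.48183839881395)] [[516.00385999  50.21023737  16.        ]]
side [np.float64(222.81487159831354), np.float64(210.4718282866999)] [[516.8299754   47.41152541  16.        ]]
```

Both views put the ring within 2 mm of the probe's axis, so I'm lowering gently while watching the force.

>>> move_arm:
  targets: "-1 0 0 0.5 0 0 0;-1 0 0 0.5 0 0 0;-1 0 0 0.3 0 0 0;-1 0 0 0.2 0 0 0;-1 0 0 0 0 0 0"

```text
clock: 14.6
eef_pos: [516.6, 49.2, 109.8]
tool_rot: [3.141, -0.0, -2.863]
force: [0.4, 0.3, 0.3]
width: 15.5
gripper_force: 59.1
```

```bash
cat > f.py <<'E'
from h import *
f=[];p=[]
for i in range(8):
    a=get("side"); s=read_state(); f.append(s["force"]); p.append(s["eef_pos"])
print(np.mean(f,0),np.mean(p,0),s["tool_rot"],s["width"])
g=a["color"].astype(int).mean(2).astype(int)
for r in range(200,213): print(r,*g[r,216:230])
E
python3 f.py
```

```text
[ 0.10989943 -0.01257903  0.86235915] [516.53488403  49.1778454  110.36946206] [ 3.14157119e+00  1.48614622e-04 -2.86336071e+00] 15.351272507541843
200 26 25 41 99 133 143 149 153 151 136 52 26 26 23
201 25 26 42 98 132 142 149 152 151 137 63 26 25 25
202 24 24 40 99 132 142 150 153 152 139 67 25 24 26
203 28 44 71 117 132 143 150 153 152 139 68 26 25 25
204 70 116 128 135 131 142 150 153 153 145 105 55 22 26
205 130 157 155 135 131 142 151 154 154 157 178 162 143 55
206 157 157 157 150 130 142 151 153 153 161 211 240 236 202
207 157 168 220 163 130 141 150 154 154 161 217 250 250 249
208 157 170 237 228 196 160 154 153 169 177 195 234 244 251
209 203 230 242 249 241 172 139 137 146 152 171 230 242 249
210 243 250 250 249 236 132 111 123 136 164 186 249 249 249
211 250 250 250 249 213 129 165 179 201 190 209 249 249 249
212 250 250 251 248 189 158 180 187 206 228 241 249 249 249
```

Delta force is 2.3 N, about 4.8 mm in, and the geometry says 4.6 mm. I'll go 2 mm more.

>>> move_arm:
  targets: "-1 0 0 0.1 0 0 0;-1 0 0 0.1 0 0 0;-1 0 0 0 0 0 0;-1 0 0 0 0 0 0;-1 0 0 0 0 0 0"

```text
clock: 15.42
eef_pos: [516.6, 49.2, 108.3]
tool_rot: [3.142, 0.0, -2.863]
force: [-0.4, 0.7, 1.0]
width: 15.7
gripper_force: 59.1
```

```bash
python3 f.py | head -1
python3 - <<'E'
from h import *
d=get("wrist"); g=d["color"].astype(int).mean(2)
print(order.finish_job())
E
```

```text
[-0.00905375 -0.24968339  2.07785746] [516.54855763  49.16456237 108.31900229] [ 3.14156199e+00  6.09625684e-05 -2.86336994e+00] 15.559756043333195
the job is handed in; nothing more can be done
None
```

The job is handed in, with no verdict returned: the plate lies flat in the long compartment with its mark up, and the gripper holds the probe upright and in line with the plate, tip about 2 mm or less from the ring's centre, pressing about 3.5 N (estimated from the wrist force; tip about 7 mm in).

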